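# Seat the tube block in the bench shaker and latch it

### The job

Take the long metal tube block out of the sloped rack and set it flat and square, fully home, in the pocket of the bench shaker; lower it in, do not drop it. Then swing the shaker's latch by its upright knob all the way round to its stop, so that its tongue lies over the foot of the block, let go, and leave the bottle, the jar and the small square block where they are.

Things in the scene. Friction and masses are not known exactly. Their poses are not given: they have to be found in the camera images.
- block: Long tube block, bare aluminium, about 0.45 kg, the same either way round. Foot 120 x 60 x 20 mm (x, y, z); centred on it a body 84 x 54 mm reaching from 20 to 50 mm height, eight dark holes in its top; an 18 mm ledge is left at each end. Origin: centre of its underside; x along its length, z up. It starts in the rack, tilted 25 degrees, -x end lower.
- rack: Steel sloped rack, fixed. Origin: centre of its underside. Its bed, 140 x 78 mm, is inclined 25 degrees, rising towards the rack's +x (away from the robot at yaw 0); bed normal (-0.423, 0, 0.906) in the rack's frame. A lip 15 mm high closes the low end; rails 9 mm high run along both sides, 3 mm of play each side of the block. Nothing stands above it.
- rest (a point): Centre of the upper face of the rack's bed, 85 mm above the table; axes as the rack. The underside of the block starts on it, about 3 mm down the slope.
- shaker: Bench shaker, fixed, 270 x 170 mm (x, y), white with a grey deck whose top is 54 mm above the table. Origin at the centre of its underside. It carries the pocket towards its +x end and the latch on the -x side of the pocket; its control panel faces -x.
- nest (a point): Centre of the floor of the shaker's pocket, 40 mm above the table; axes as the shaker. The pocket is rectangular, 124 x 64 mm (x, y), 14 mm deep, with its mouth bevelled by 3 mm. When the block is home its origin is within 3 mm of this point sideways, its underside lies on the floor, and its x lies along the shaker's x, either way round.
- latch (a joint): Angle of the swing latch, rad: at 0 (open) the knob points to the shaker's +y, the tongue to -y; it grows anticlockwise seen from above to the stop at 1.57 (latched): knob to -x, tongue to +x over the block's foot. Starts between 0 and 0.2; slight friction (0.04 N m), stays where left. A block that is not home stands in its way.
- latch_knob (a point): Centre of the top of the latch's black upright knob, a cylinder 18 mm in diameter, 46 mm of it above the latch's arm, its axis 50 mm from the pivot; its top is 117.5 mm above the table.
- latch_pivot (a point): The latch's upright pivot axis at the underside of the latch arm (63.5 mm above the table, 3.5 mm above the block's foot when home); axes as the shaker. It lies 85 mm from the pocket's centre towards the shaker's -x. The arm is a bar 18 mm wide, 8 mm thick; the tongue reaches 36 mm from the pivot, on the far side from the knob.
- bottle: Bystander: white capped bottle, 68 mm in diameter, 140 mm high; origin at the centre of its underside.
- jar: Bystander: amber jar with a black lid, 72 mm in diameter, 100 mm high; origin at the centre of its underside.
- spare: Bystander: small square tube block of aluminium, 70 x 70 x 36 mm, nine holes; origin at the centre of its underside.

How it is judged:
By the outcome, as a careful person would: the job done as asked, in the order asked, and still so for the second after the job is handed in, with the robot touching nothing.
It also fails if it takes over 59 s, if anything falls off the work surface, if the arm or the gripper's body presses on something with over 40 N, if the wrist force passes 120 N, or if a joint passes its speed limit or range.

### The arm

A 7-joint arm with a two-finger parallel gripper is mounted at the origin on the work surface. World frame = base frame: x ahead of the robot, y to its left, z up, the work surface at z = 0. Lengths are in m, angles in rad, forces in N, time in s.
With the tool pointing down it reaches from about 0.35 to 0.775 m from the base axis. Payload 3.1 kg.
Tool frame: the origin (TCP) lies at the very end of the fingers, on their centre line; the grasp point (between the pads) lies 19 mm behind it; z points along the fingers, x is the direction in which the jaws open and shut, and the axes are right-handed (so a half turn about z gives the same grasp; the last joint's range is limited). The gripper opens to 85 mm and grips with 20 to 120 N. Pads are 22 mm wide; open, the fingers measure 114 mm over their backs; the gripper's body (76 mm by 85 mm) begins 54 mm behind the grasp point. The pads swing forward as they close: fully open they stand 13 mm farther back than shut.
Start: joints at [-1.341, 0.311, 0.014, 1.512, -0.004, 1.319, -0.027], TCP at [0.148, 0.53, 0.231] pointing down, gripper open.
Joint ranges: [-2.7, 2.7], [-0.3, 1.91], [-1.27, 1.3], [0.12, 2.57], [-1.44, 4.58], [0.2, 2.03], [-3.05, 3.05]. Speed limits (rad/s): [2.79, 2.79, 3.14, 3.14, 3.14, 3.14, 3.14].

### API

Orientations are given as a unit quaternion [w, x, y, z].
In Python, from plant import monitor, cams, manip gives the robot as it stands.
- The arm moves only by the tool step_arm, never from a script. Its argument "targets" is a list of rows, each an object with "travel": the shift along the world's x, y, z in m, a list of three; "rotation": the turn, a rotation vector about the world's x, y, z in rad, a list of three. In form: [{"travel": [tx, ty, tz], "rotation": [rx, ry, rz]}, ...]. A call has 1 to 8 rows; each row shifts and turns the pose as measured when the row begins; what a row does not reach is not made up. A row lasts 1/8 s, in which the tool goes at most 62.5 mm and 10.7 degrees, less where a joint would pass 70% of its speed; a pose out of reach is approached as far as the arm can. A call is refused whole if a number of a shift passes 0.0625 or a number of a turn 0.188, either way. A call with a gripper value outside its range is refused whole. "grip" is the finger opening in m, from 0 to 0.0854, set as the call begins (left out, the last holds). The fingers move at their own pace and stop on an object; "squeeze" is the grip in N (left out, the last holds). Time passes only in rows, so rows that do not move let the fingers close. It gives the time, the measured TCP pose, the force and the opening at its end, in the units of the state.
- monitor.read_state(): the state, without advancing time (a new reading comes with each control period).
- cams.read_camera(name): name is "side" or "top" or "wrist"; returns a dict with "image" (420x560x3 uint8, red, green, blue), "fx", "fy", "cx", "cy" (pixels), "xyz" and "attitude" of the camera in the world; the wrist camera has in their place "tool_from_camera" (4x4, takes a point from camera to tool coordinates, whose origin is the TCP and whose axes are the tool frame's). Camera axes: x right, y down, z forward; pixel columns grow to the right and rows downward; lengths in m; the calibration is good to about 2 mm. A picture is of the moment at which its call begins: read the wrist's pose just before it. There is no depth.
- manip.hand_in(): hands the job in, once; it reports no verdict.
The state is a dict: "clock": time; "joints": joint angles; "joint_vel": joint speeds; "joint_efforts": joint torques, N m; "tcp_pos": TCP position; "eef_rot": TCP orientation; "ft_force": force on the tool from outside, world axes, zero at the start; "ft_torque": the same for the moment, N m; "width": finger opening in m.
Only numpy, scipy, OpenCV 4.12 (cv2) and the standard library are available. Lean on these libraries where they do the work, as an engineer would, in place of code of your own. Each camera call takes 0.05 s, during which the arm holds its last target. There are 200 camera calls.

## Working session

There is one attempt and no reset: what is moved stays moved. The work goes in short steps, Python scripts to look and compute and a tool call to move; the robot and the scene stay as the last step left them, time stands still between calls to the robot, and variables do not carry over. Pictures are saved under pics/ and viewed, about 8 in all and at most 12, crops included, and the job is handed in when it is done.

Besides the shell and the picture viewer there is one more tool, called after "Call:" as name(argument=value, ...), one argument or row to a line, values as JSON. step_arm: Moves the arm, as the interface text tells. Its arguments: {"type":"object","properties":{"targets":{"type":"array"},"grip":{"type":"number"},"squeeze":{"type":"number"}},"required":["targets"]}

```bash
mkdir -p pics; ls; cat > h.py <<'E'
import numpy as np, cv2
from scipy.spatial.transform import Rotation as R
from plant import monitor, cams, manip
def q2R(q): q=np.array(q,float); return R.from_quat(np.r_[q[1:],q[0]]).as_matrix()
def shot(name,f=None):
    s=monitor.read_state(); c=cams.read_camera(name)
    K=np.array([[c['fx'],0,c['cx']],[0,c['fy'],c['cy']],[0,0,1]])
    if 'tool_from_camera' in c:
        T=np.array(c['tool_from_camera']); Rt=q2R(s['eef_rot'])
        M=Rt@T[:3,:3]; o=Rt@T[:3,3]+np.array(s['tcp_pos'])
    else:
        a=np.array(c['attitude']); M=q2R(a) if a.size==4 else a; o=np.array(c['xyz'])
    if f:
        cv2.imwrite(f'pics/{f}.png',cv2.cvtColor(c['image'],cv2.COLOR_RGB2BGR)); np.savez(f'pics/{f}.npz',K=K,M=M,o=o)
    return c['image'],K,M,o
def load(f): d=np.load(f'pics/{f}.npz'); return d['K'],d['M'],d['o']
def ray(K,M,o,u,v): d=M@np.linalg.inv(K)@[u,v,1]; return o,d/np.linalg.norm(d)
def onz(cam,u,v,z): o,d=ray(*cam,u,v); return o+d*(z-o[2])/d[2]
def proj(cam,p): K,M,o=cam; q=K@M.T@(np.array(p)-o); return q[:2]/q[2]
def tri(ca,a,cb,b):
    o1,d1=ray(*ca,*a);o2,d2=ray(*cb,*b)
    t=np.linalg.lstsq(np.c_[d1,-d2],o2-o1,rcond=None)[0]
    p,q=o1+t[0]*d1,o2+t[1]*d2; return (p+q)/2,np.linalg.norm(p-q)
E
python3 - <<'E'
from h import *
s=monitor.read_state(); print(s)
for n in('top','side'):
    i,K,M,o=shot(n,n); print(n,o,M.round(3).tolist(),K[0])
E
```

```text
pics
{'clock': 0.0, 'joints': array([-1.34072743,  0.31174051,  0.01398127,  1.51305721, -0.00436101,
        1.31916457, -0.02717643]), 'joint_vel': array([ 0.00088581, -0.00137358,  0.00114669,  0.00144468,  0.00048407,
        0.00023327, -0.0003907 ]), 'joint_efforts': array([-3.38885338e-04, -3.79910624e+01,  1.45758041e-01, -2.30589598e+01,
        1.22197121e-02,  1.37714119e-02,  1.60366363e-05]), 'tcp_pos': array([0.14744332, 0.52912373, 0.23021283]), 'eef_rot': array([ 7.58451744e-04,  7.96341071e-01,  6.04846700e-01, -8.90651882e-04]), 'ft_force': array([-0.46052949, -0.58766955, -0.9699219 ]), 'ft_torque': array([3.43820053e-05, 4.85156020e-02, 1.91247344e-02]), 'width': 0.08555456836178969}
top [0.34612879 0.00328529 1.7071122 ] [[0.007, -0.985, 0.17], [-1.0, -0.009, -0.009], [0.011, -0.17, -0.985]] [481.5202996    0.         277.86382997]
side [ 0.46552501 -0.78490353  1.01786914] [[0.97, -0.189, 0.154], [-0.244, -0.726, 0.643], [-0.01, -0.661, -0.75]] [468.54704592   0.         280.22686143]
```

View pics/top.png

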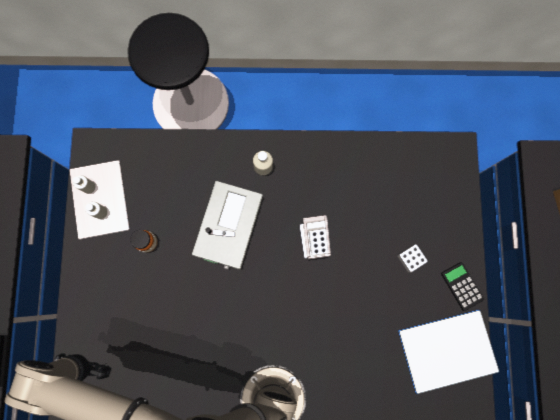

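View pics/side.png

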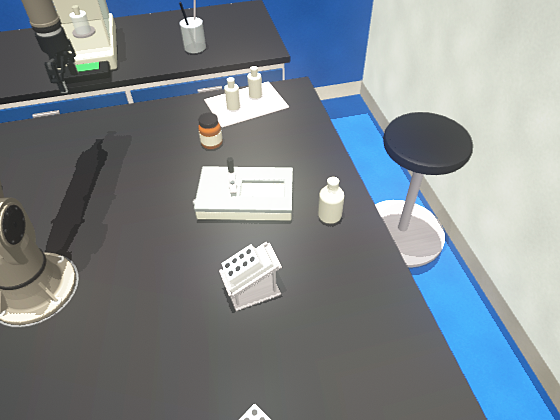

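The top view shows the shaker at (228,225) with the knob at (208,231), the rack and block at (316,238), the bottle at (263,162) and the jar at (147,240). The side view agrees. Next I'll get rough coordinates.

```bash
python3 - <<'E'
from h import *
c=load('top')
im=cv2.imread('pics/top.png')
for n,(u,v,z) in dict(sh1=(217,182,.054),sh2=(263,193,.054),sh3=(240,268,.054),sh4=(193,254,.054),pocket=(231,210,.04),knob=(208,231,.1175),holes=(320,243,.13),rackfar=(316,216,.13),racknear=(316,259,.08),bottle=(263,155,.14),jar=(147,240,.1)).items(): print(n,onz(c,u,v,z).round(3))
g=cv2.cvtColor(im,cv2.COLOR_BGR2GRAY)
cr=np.hstack([cv2.resize(im[170:280,185:275],None,fx=4,fy=4,interpolation=2),cv2.resize(im[170:280,285:360],None,fx=4,fy=4,interpolation=2)])
cv2.imwrite('pics/crop1.png',cr); print(cr.shape)
E
```

```text
sh1 [0.735 0.202 0.054]
sh2 [0.697 0.04  0.054]
sh3 [0.435 0.115 0.054]
sh4 [0.481 0.277 0.054]
pocket [0.638 0.152 0.04 ]
knob [0.553 0.22  0.117]
holes [ 0.514 -0.151  0.13 ]
rackfar [ 0.604 -0.138  0.13 ]
racknear [ 0.466 -0.142  0.08 ]
bottle [0.809 0.04  0.14 ]
jar [0.523 0.425 0.1  ]
(440, 660, 3)
```

View pics/crop1.png

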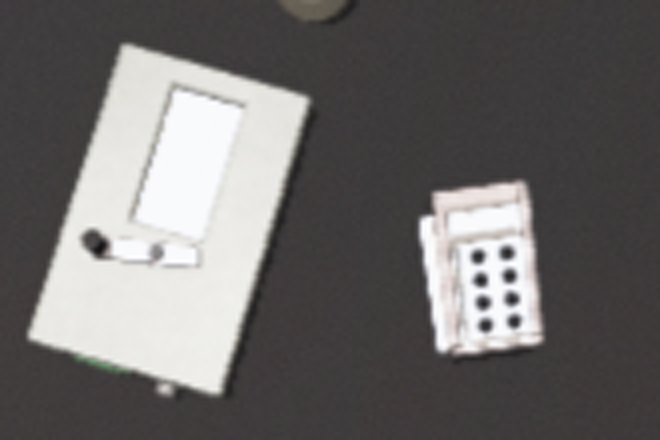

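The crop shows the shaker at a yaw of about -16° with the latch nearly open, and the rack at a yaw of a few degrees. I'll go above the rack for a close look.

Call:
step_arm(
  targets=[
    {"travel": [0.018,-0.0425,0.01],"rotation": [0,0,-0.17]},
    {"travel": [0.018,-0.0425,0.01],"rotation": [0,0,-0.17]},
    {"travel": [0.018,-0.0425,0.01],"rotation": [0,0,-0.17]},
    {"travel": [0.018,-0.0425,0.01],"rotation": [0,0,-0.17]},
    {"travel": [0.018,-0.0425,0.01],"rotation": [0,0,-0.17]},
    {"travel": [0.018,-0.0425,0.01],"rotation": [0,0,-0.17]},
    {"travel": [0.018,-0.0425,0.01],"rotation": [0,0,-0.17]},
    {"travel": [0.018,-0.0425,0.01],"rotation": [0,0,-0.17]},
  ],
  grip=0.085,
)

```text
clock: 1.1
tcp_pos: [0.2906, 0.1783, 0.307]
eef_rot: [0.0, 0.999, -0.049, -0.005]
ft_force: [0.6, 1.2, 0.3]
width: 0.0851
```

Call:
step_arm(
  targets=[
    {"travel": [0.018,-0.0425,0.01],"rotation": [0,0,-0.17]},
    {"travel": [0.018,-0.0425,0.01],"rotation": [0,0,-0.17]},
    {"travel": [0.018,-0.0425,0.01],"rotation": [0,0,-0.17]},
    {"travel": [0.018,-0.0425,0.01],"rotation": [0,0,-0.17]},
    {"travel": [0.018,-0.0425,0.01],"rotation": [0,0,-0.17]},
    {"travel": [0.018,-0.0425,0.0],"rotation": [0,0,-0.17]},
    {"travel": [0.018,-0.0425,0.0],"rotation": [0,0,-0.17]},
    {"travel": [0.018,-0.0425,0.0],"rotation": [0,0,-0.17]},
  ],
)

```text
clock: 2.1
tcp_pos: [0.4361, -0.1734, 0.3576]
eef_rot: [-0.006, 0.731, -0.682, -0.004]
ft_force: [0.7, 1.0, 0.1]
width: 0.085
```

```bash
python3 - <<'E'
from h import *
i,K,M,o=shot('wrist','w1'); print(o,M.round(3).tolist(),K)
print(monitor.read_state()['tcp_pos'])
E
```

```text
[ 0.51245617 -0.16958787  0.50011466] [[0.07, -0.951, -0.302], [-0.997, -0.071, -0.008], [-0.014, 0.302, -0.953]] [[344.61654365   0.         279.7386557 ]
 [  0.         344.61654365 211.94867115]
 [  0.           0.           1.        ]]
[ 0.43656359 -0.18056826  0.35687962]
```

View pics/w1.png

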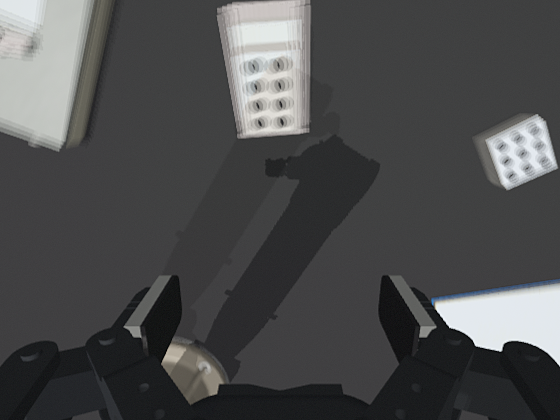

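The picture is blurred because the arm was still moving. It shows the rack and block at the top (267,70) and the spare at right. I'll tilt to the grasp attitude, which also centres the camera on the block.

Call:
step_arm(
  targets=[
    {"travel": [0.01,0.012,-0.015],"rotation": [0.01,-0.145,0]},
    {"travel": [0.01,0.012,-0.015],"rotation": [0.01,-0.145,0]},
    {"travel": [0.005,0.012,-0.015],"rotation": [0.01,-0.145,0]},
    {"travel": [0,0,0],"rotation": [0,0,0]},
    {"travel": [0,0,0],"rotation": [0,0,0]},
    {"travel": [0,0,0],"rotation": [0,0,0]},
  ],
)

```text
clock: 2.9
tcp_pos: [0.4627, -0.1472, 0.3086]
eef_rot: [-0.159, 0.707, -0.673, 0.149]
ft_force: [-0.8, -0.1, -0.1]
width: 0.0849
```

```bash
python3 - <<'E'
from h import *
i,K,M,o=shot('wrist','w2'); print(o)
s=monitor.read_state();print(s['tcp_pos'],q2R(s['eef_rot']).round(3).tolist(),s['joints'].round(2))
E
```

```text
[ 0.471587   -0.14679506  0.47054897]
[ 0.46324353 -0.14736947  0.30912406] [[0.051, -0.904, 0.425], [-0.999, -0.045, 0.024], [-0.002, -0.425, -0.905]] [-0.58 -0.27  0.8   1.92  0.08  0.99 -1.3 ]
```

View pics/w2.png

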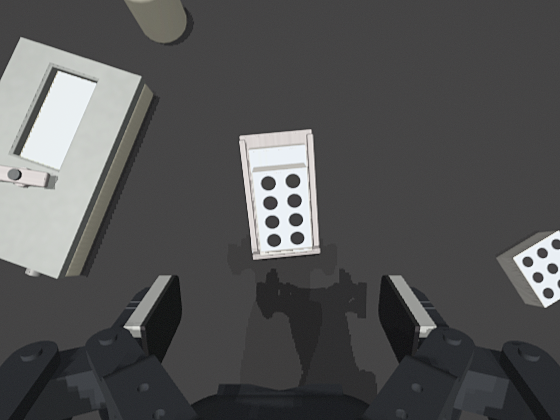

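The view is sharp. The block's eight holes span (268,183) to (297,238), and the pocket and pivot are visible at left. Next step is to measure the block.

```bash
cat > meas.py <<'E'
from h import *
c=load('w2'); im=cv2.imread('pics/w2.png'); g=cv2.cvtColor(im,cv2.COLOR_BGR2GRAY)
m=np.zeros_like(g); m[170:250,255:308]=(g[170:250,255:308]<110)
n,_,st,ce=cv2.connectedComponentsWithStats(m)
P=np.array([ce[i] for i in range(1,n) if 80<st[i,4]<300]); print(len(P),P.round(1).tolist())
top=onz(c,*P.mean(0),.129)
for _ in range(4):
    psi=locals().get('psi',0.07)
    nn=np.array([-.4226*np.cos(psi),-.4226*np.sin(psi),.9063])
    Q=[]
    for p in P:
        o,d=ray(*c,*p); Q.append(o+d*(nn@(top-o))/(nn@d))
    Q=np.array(Q); top=Q.mean(0)
    top=top+0
    u,s,v=np.linalg.svd(Q-Q.mean(0)); a=v[0]*np.sign(v[0][0]); psi=np.arctan2(a[1],a[0])
print('top',top,'axis',a,'psi',psi, np.degrees(psi), 'slope deg',np.degrees(np.arcsin(a[2])))
print('coords',((Q-Q.mean(0))@np.c_[a,np.cross(nn,a)]*1000).round(1).tolist())
print('origin',top-.05*nn,'n',nn)
tc=load('top'); print('top cam hole check',proj(tc,top))
E
python3 meas.py
```

```text
8 [[292.5, 180.5], [268.0, 182.9], [294.1, 200.2], [269.9, 202.6], [295.6, 219.5], [271.9, 221.6], [297.0, 237.6], [273.8, 240.0]]
top [ 0.51661976 -0.14653642  0.12881372] axis [0.89669557 0.13168526 0.42260624] psi 0.14581387377889277 8.354519561983857 slope deg 24.999240254917556
coords [[30.1, -12.0], [30.0, 12.0], [10.1, -12.0], [10.0, 12.1], [-10.1, -12.0], [-10.0, 12.0], [-29.9, -12.0], [-30.1, 12.0]]
origin [ 0.53752558 -0.14346659  0.08349872] n [-0.41811628 -0.06139652  0.9063    ]
top cam hole check [318.56548577 242.38017435]
```

```bash
cat >> meas.py <<'E'
s=monitor.read_state(); Rt=q2R(s['eef_rot']); t=np.array(s['tcp_pos'])
for dz in(0,-.006,-.013,-.02):
  for x in(-.0425,.0425): print(dz,[proj(c,t+Rt@np.array([x,y,dz])).round(0).tolist() for y in(-.011,0,.011)])
y=np.array([-np.sin(psi),np.cos(psi),0])
z=-nn; x=-y; G=np.c_[x,np.cross(z,x),z]
print('rotvec',R.from_matrix(G@Rt.T).as_rotvec())
org=top-.05*nn
for h in(.12,.06,.023): print(h,(org+h*nn-t).round(4), (org+h*nn).round(4))
E
python3 meas.py | tail -12
```

```text
0 [[187.0, 253.0], [189.0, 275.0], [191.0, 296.0]]
0 [[375.0, 253.0], [373.0, 275.0], [371.0, 296.0]]
-0.006 [[184.0, 259.0], [186.0, 281.0], [188.0, 303.0]]
-0.006 [[379.0, 259.0], [377.0, 281.0], [375.0, 303.0]]
-0.013 [[179.0, 266.0], [181.0, 289.0], [184.0, 312.0]]
-0.013 [[384.0, 266.0], [381.0, 289.0], [379.0, 312.0]]
-0.02 [[174.0, 274.0], [177.0, 298.0], [179.0, 321.0]]
-0.02 [[389.0, 274.0], [386.0, 298.0], [384.0, 321.0]]
rotvec [-0.00277579  0.00291639  0.09465864]
0.12 [ 0.0241 -0.0035 -0.1169] [ 0.4874 -0.1508  0.1923]
0.06 [ 0.0492  0.0002 -0.1712] [ 0.5124 -0.1472  0.1379]
0.023 [ 0.0647  0.0025 -0.2048] [ 0.5279 -0.1449  0.1043]
```

Open fingertips sit about 13-18 mm behind the TCP, as the interface text says, so I'll aim for TCP at h≈19 mm. First I move to pre-grasp.

Call:
step_arm(
  targets=[
    {"travel": [0.006,-0.001,-0.029],"rotation": [0,0,0.024]},
    {"travel": [0.006,-0.001,-0.029],"rotation": [0,0,0.024]},
    {"travel": [0.006,-0.001,-0.029],"rotation": [0,0,0.024]},
    {"travel": [0.006,-0.001,-0.029],"rotation": [0,0,0.024]},
    {"travel": [0,0,0],"rotation": [0,0,0]},
    {"travel": [0,0,0],"rotation": [0,0,0]},
  ],
)

```text
clock: 3.7
tcp_pos: [0.5, -0.1587, 0.2023]
eef_rot: [-0.163, 0.739, -0.635, 0.154]
ft_force: [0.9, -0.6, 0.4]
width: 0.0847
```

```bash
python3 meas.py | tail -4; python3 - <<'E'
from h import *
s=monitor.read_state();print(s['tcp_pos'],s['joints'].round(2),s['joint_vel'].round(3))
E
```

```text
rotvec [ 0.0175475   0.01778027 -0.00053339]
0.12 [-0.0126  0.0078 -0.01  ] [ 0.4874 -0.1508  0.1923]
0.06 [ 0.0124  0.0115 -0.0644] [ 0.5124 -0.1472  0.1379]
0.023 [ 0.0279  0.0138 -0.098 ] [ 0.5279 -0.1449  0.1043]
[ 0.49999158 -0.15866366  0.20229843] [-0.77 -0.01  1.22  2.05 -0.34  0.73 -0.75] [ 0.015  0.024 -0.015 -0.012 -0.001  0.008 -0.006]
```

Call:
step_arm(
  targets=[
    {"travel": [-0.006,0.004,-0.005],"rotation": [0.009,0.009,0]},
    {"travel": [-0.006,0.004,-0.005],"rotation": [0.009,0.009,0]},
    {"travel": [0,0,0],"rotation": [0,0,0]},
    {"travel": [0,0,0],"rotation": [0,0,0]},
  ],
)

```text
clock: 4.2
tcp_pos: [0.4891, -0.15, 0.1951]
eef_rot: [-0.167, 0.739, -0.637, 0.142]
ft_force: [-0.4, 0.3, -0.3]
width: 0.0852
```

```bash
python3 meas.py | tail -4; python3 - <<'E'
from h import *
s=monitor.read_state();print(s['tcp_pos'],s['joints'].round(2),s['joint_vel'].round(3))
E
```

```text
rotvec [-0.00354236  0.00474333 -0.00208667]
0.12 [-0.0017 -0.0008 -0.0029] [ 0.4874 -0.1508  0.1923]
0.06 [ 0.0234  0.0029 -0.0573] [ 0.5124 -0.1472  0.1379]
0.023 [ 0.0388  0.0051 -0.0908] [ 0.5279 -0.1449  0.1043]
[ 0.48907976 -0.15000784  0.19513329] [-0.78 -0.03  1.22  2.07 -0.32  0.73 -0.78] [-0.003 -0.01  -0.002  0.008  0.005  0.004 -0.005]
```

Good. I go down to h=0.06 and check.

Call:
step_arm(
  targets=[
    {"travel": [0.0058,0.0007,-0.0143],"rotation": [0,0,0]},
    {"travel": [0.0058,0.0007,-0.0143],"rotation": [0,0,0]},
    {"travel": [0.0058,0.0007,-0.0143],"rotation": [0,0,0]},
    {"travel": [0.0058,0.0007,-0.0143],"rotation": [0,0,0]},
    {"travel": [0,0,0],"rotation": [0,0,0]},
  ],
)

```text
clock: 4.82
tcp_pos: [0.5144, -0.1465, 0.1376]
eef_rot: [-0.169, 0.739, -0.636, 0.143]
ft_force: [0.7, -0.3, 0.4]
width: 0.0851
```

```bash
python3 meas.py | tail -4; python3 - <<'E'
from h import *
s=monitor.read_state();print(s['joints'].round(2),s['joint_vel'].round(3))
E
```

```text
rotvec [-0.00485124  0.00828653 -0.00409007]
0.12 [-0.0271 -0.0044  0.0547] [ 0.4874 -0.1508  0.1923]
0.06 [-0.002  -0.0007  0.0003] [ 0.5124 -0.1472  0.1379]
0.023 [ 0.0135  0.0016 -0.0332] [ 0.5279 -0.1449  0.1043]
[-0.58  0.23  1.13  2.11 -0.78  0.71 -0.37] [-0.005 -0.016  0.02  -0.016  0.004 -0.005  0.001]
```

Call:
step_arm(
  targets=[
    {"travel": [0.0035,0.0004,-0.0092],"rotation": [-0.001,0.002,-0.001]},
    {"travel": [0.0035,0.0004,-0.0092],"rotation": [-0.001,0.002,-0.001]},
    {"travel": [0.0035,0.0004,-0.0092],"rotation": [-0.001,0.002,-0.001]},
    {"travel": [0.0035,0.0004,-0.0092],"rotation": [-0.001,0.002,-0.001]},
    {"travel": [0,0,0],"rotation": [0,0,0]},
  ],
)

```text
clock: 5.45
tcp_pos: [0.5308, -0.1458, 0.1038]
eef_rot: [-0.166, 0.738, -0.638, 0.144]
ft_force: [-0.3, 0.2, 0.7]
width: 0.0849
```

```bash
python3 meas.py | tail -4; python3 - <<'E'
from h import *
shot('wrist','w3')
s=monitor.read_state();print(s['joints'].round(2),s['ft_force'])
E
```

```text
rotvec [ 2.27822829e-04  6.41101136e-03 -9.25204942e-05]
0.12 [-0.0435 -0.005   0.0884] [ 0.4874 -0.1508  0.1923]
0.06 [-0.0184 -0.0014  0.034 ] [ 0.5124 -0.1472  0.1379]
0.023 [-0.0029  0.0009  0.0005] [ 0.5279 -0.1449  0.1043]
[-0.48  0.33  1.03  2.11 -0.93  0.68 -0.25] [-1.23107085 -0.49692577  1.08465118]
```

View pics/w3.png

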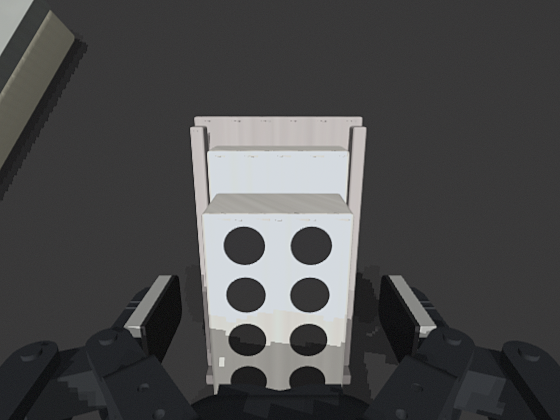

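The block is centred between the pads (edges at 205/354, pads at 179/382). I'll lower a touch and then close.

Call:
step_arm(
  targets=[
    {"travel": [-0.0015,0.001,-0.003],"rotation": [0,0.004,0]},
    {"travel": [0,0,0],"rotation": [0,0,0]},
  ],
)

```text
clock: 5.75
tcp_pos: [0.5296, -0.1453, 0.1019]
eef_rot: [-0.165, 0.738, -0.638, 0.143]
ft_force: [-0.4, 1.0, -0.3]
width: 0.085
```

Call:
step_arm(
  targets=[
    {"travel": [0,0,0],"rotation": [0,0,0]},
    {"travel": [0,0,0],"rotation": [0,0,0]},
    {"travel": [0,0,0],"rotation": [0,0,0]},
    {"travel": [0,0,0],"rotation": [0,0,0]},
    {"travel": [0,0,0],"rotation": [0,0,0]},
    {"travel": [0,0,0],"rotation": [0,0,0]},
  ],
  grip=0.04,
  squeeze=60,
)

```text
clock: 6.5
tcp_pos: [0.5296, -0.1454, 0.1025]
eef_rot: [-0.165, 0.738, -0.638, 0.143]
ft_force: [-1.1, 0.7, 0.3]
width: 0.053
```

```bash
python3 meas.py | tail -4; python3 - <<'E'
from h import *
shot('wrist','w4')
s=monitor.read_state();print(s['joints'].round(2),s['ft_force'],s['width'])
E
```

```text
rotvec [-0.00018992  0.00501719  0.00047618]
0.12 [-0.0423 -0.0055  0.0897] [ 0.4874 -0.1508  0.1923]
0.06 [-0.0172 -0.0018  0.0354] [ 0.5124 -0.1472  0.1379]
0.023 [-0.0017  0.0005  0.0018] [ 0.5279 -0.1449  0.1043]
[-0.48  0.33  1.03  2.12 -0.93  0.68 -0.25] [-1.01742905  0.24710502  1.04776937] 0.05290001020816297
```

View pics/w4.png

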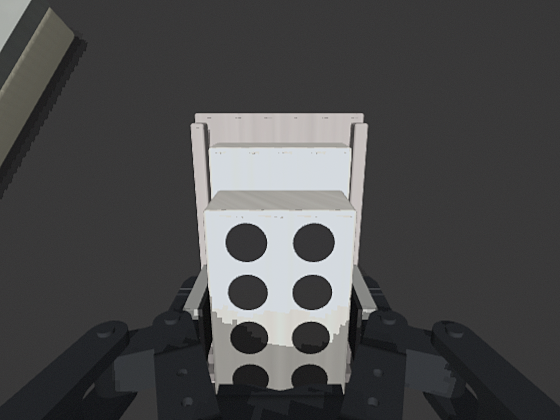

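Gripped at width 53 mm with both pads on the body. I lift along the bed normal.

Call:
step_arm(
  targets=[
    {"travel": [-0.0021,-0.0003,0.0045],"rotation": [0,0,0]},
    {"travel": [-0.0042,-0.0006,0.009],"rotation": [0,0,0]},
    {"travel": [-0.0052,-0.0008,0.0113],"rotation": [0,0,0]},
    {"travel": [-0.0052,-0.0008,0.0113],"rotation": [0,0,0]},
    {"travel": [-0.0052,-0.0008,0.0113],"rotation": [0,0,0]},
    {"travel": [0,0,0.02],"rotation": [0,0,0]},
    {"travel": [0,0,0.025],"rotation": [0,0,0]},
    {"travel": [0,0,0],"rotation": [0,0,0]},
  ],
)

```text
clock: 7.55
tcp_pos: [0.4978, -0.1453, 0.1898]
eef_rot: [-0.161, 0.74, -0.639, 0.134]
ft_force: [-0.1, -0.2, -3.8]
width: 0.0528
```

```bash
python3 - <<'E'
from h import *
s=monitor.read_state();print(s['joints'].round(2),s['ft_force'],s['ft_torque'],s['width'],s['tcp_pos'])
i,K,M,o=shot('wrist','w5')
g=cv2.cvtColor(i,cv2.COLOR_RGB2GRAY)
for f in('w4','w5'):
    g=cv2.imread(f'pics/{f}.png',0)[200:310,205:355]
    n,_,st,ce=cv2.connectedComponentsWithStats((g<110).astype(np.uint8))
    print(f,[(ce[i]+[205,200]).round(1).tolist() for i in range(1,n) if 600<st[i,4]<3000])
# pocket & pivot from w2
c=load('w2'); im=cv2.imread('pics/w2.png'); g=cv2.cvtColor(im,cv2.COLOR_BGR2GRAY)
cv2.imwrite('pics/c2.png',cv2.resize(im[20:290,0:170],None,fx=2.2,fy=2.2,interpolation=2))
E
```

```text
[-0.78  0.05  1.25  2.05 -0.43  0.77 -0.7 ] [-0.10142826 -0.18288836 -3.83464251] [-0.13262936  0.70135644  0.01168739] 0.05276352017270173 [ 0.49777251 -0.14533605  0.18982588]
w4 [[246.0, 242.2], [313.5, 242.3], [247.5, 292.0], [311.9, 292.0]]
w5 [[246.0, 242.2], [313.6, 242.2], [247.7, 292.0], [312.0, 291.9]]
```

The block is held rigidly (hole pixels unchanged). I'll level it and carry it to a look point on the shaker's -x side of the pocket.

Call:
step_arm(
  targets=[
    {"travel": [0.008,0.01,0.025],"rotation": [-0.021,0.14,0]},
    {"travel": [0.008,0.03,0.02],"rotation": [-0.021,0.14,0]},
    {"travel": [0.008,0.045,0.015],"rotation": [-0.021,0.14,0]},
    {"travel": [0.008,0.047,0.008],"rotation": [0,0,-0.087]},
    {"travel": [0.008,0.047,0.002],"rotation": [0,0,-0.087]},
    {"travel": [0.008,0.047,0],"rotation": [0,0,-0.087]},
    {"travel": [0.008,0.047,0],"rotation": [0,0,-0.087]},
    {"travel": [0.008,0.047,0],"rotation": [0,0,-0.087]},
  ],
)

```text
clock: 8.6
tcp_pos: [0.5472, 0.1865, 0.2349]
eef_rot: [-0.009, -0.585, 0.811, 0.027]
ft_force: [1.0, 0.3, -3.0]
width: 0.0534
```

Call:
step_arm(
  targets=[
    {"travel": [0,0,0],"rotation": [0,0,0]},
    {"travel": [0,0,0],"rotation": [0,0,0]},
    {"travel": [0,0,0],"rotation": [0,0,0]},
  ],
)

```text
clock: 8.98
tcp_pos: [0.5453, 0.1927, 0.2271]
eef_rot: [-0.013, -0.589, 0.808, 0.03]
ft_force: [-0.5, -0.5, -4.1]
width: 0.0533
```

```bash
python3 - <<'E'
from h import *
i,K,M,o=shot('wrist','w6'); print(o)
s=monitor.read_state();print(s['tcp_pos'],q2R(s['eef_rot']).round(3).tolist(),s['joints'].round(2),s['ft_force'],s['joint_vel'].round(3))
E
```

```text
[0.62626538 0.1646362  0.36410025]
[0.5452933  0.19196654 0.22730615] [[-0.308, -0.95, -0.057], [-0.951, 0.306, 0.032], [-0.013, 0.064, -0.998]] [-1.04  0.63  1.18  1.42 -0.6   1.53 -1.76] [-0.17045622 -0.14445388 -3.64047883] [ 0.002 -0.015  0.014 -0.004  0.009  0.005 -0.006]
```

View pics/w6.png

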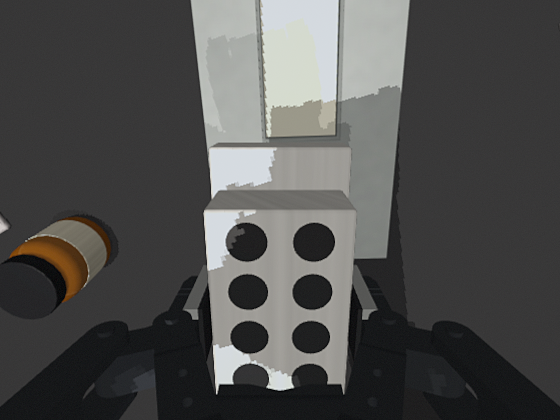

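The view shows the pocket mouth (columns about 260-342, near end at row 137), the deck's side edges (195→205 and 409→387), and the block level. I'll measure these edges.

```bash
cat > pk.py <<'E'
from h import *
f='w6'; c=load(f); g=cv2.GaussianBlur(cv2.imread(f'pics/{f}.png',0),(3,3),0).astype(float)
def edge(rows,lo,hi,sgn):
    out=[]
    for r in rows:
        d=sgn*np.diff(g[r,lo:hi]); k=d.argmax()
        if d[k]>12: out.append(onz(c,lo+k+.5,r,.054)[:2])
    out=np.array(out)
    for _ in range(3):
        m=out.mean(0); v=np.linalg.svd(out-m)[2][0]; v*=np.sign(v[0]); e=(out-m)@[-v[1],v[0]]
        out=out[abs(e)<max(2*e.std(),.0005)]
    return m,v,len(out)
L=edge(range(5,135,3),185,215,1); Rr=edge(range(5,250,3),380,415,-1)
pl=edge(range(5,130,3),252,272,-1)
pr=edge(range(5,125,3),328,352,-1)
for n,e in(('L',L),('R',Rr),('pl',pl),('pr',pr)): print(n,e[0].round(4),'yaw',np.degrees(np.arctan2(e[1][1],e[1][0])).round(2),e[2])
v=L[1]+Rr[1]; v/=np.linalg.norm(v); nrm=np.array([-v[1],v[0]])
print('y offsets L,R,pl,pr along normal:',[(e[0]@nrm).round(4) for e in(L,Rr,pl,pr)],'width',(L[0]-Rr[0])@nrm)
for col in range(275,335,8):
    print(col,[int(x) for x in g[124:148,col]])
for r in(20,60,100): print(r,[int(x) for x in g[r,252:276]],[int(x) for x in g[r,328:352]])
E
python3 pk.py
```

```text
L [0.6528 0.2322] yaw -15.91 44
R [0.5528 0.0838] yaw -15.98 81
pl [0.6411 0.1823] yaw -12.45 37
pr [0.6221 0.1213] yaw -15.97 40
y offsets L,R,pl,pr along normal: [np.float64(0.4025), np.float64(0.2324), np.float64(0.3514), np.float64(0.2875)] width 0.17011313146645918
275 [151, 151, 151, 151, 151, 151, 150, 150, 150, 151, 152, 149, 124, 93, 84, 94, 101, 104, 105, 106, 106, 105, 119, 157]
283 [151, 151, 152, 151, 151, 150, 150, 151, 151, 151, 153, 147, 117, 85, 85, 98, 103, 103, 104, 104, 105, 106, 112, 129]
291 [151, 151, 151, 151, 151, 151, 151, 151, 151, 152, 151, 139, 108, 85, 89, 100, 103, 104, 105, 105, 105, 105, 114, 133]
299 [151, 151, 151, 151, 151, 151, 151, 151, 151, 152, 150, 131, 100, 86, 94, 103, 103, 102, 104, 106, 106, 105, 112, 129]
307 [151, 151, 151, 151, 151, 151, 151, 151, 151, 153, 148, 124, 93, 87, 97, 102, 101, 102, 104, 106, 106, 105, 112, 129]
315 [151, 151, 151, 151, 151, 151, 151, 151, 151, 153, 147, 117, 86, 88, 101, 102, 100, 103, 105, 105, 105, 105, 113, 131]
323 [177, 178, 178, 174, 166, 156, 152, 151, 151, 151, 140, 109, 87, 92, 101, 99, 99, 103, 106
[... 182 characters left out ...]
43, 129, 124, 159, 201, 216, 217, 216, 216, 216, 216, 216, 216, 216, 216, 216, 216, 216] [216, 216, 216, 216, 216, 216, 216, 218, 218, 192, 135, 108, 130, 151, 152, 157, 173, 184, 185, 184, 184, 183, 183, 183]
60 [173, 172, 172, 173, 174, 163, 136, 121, 123, 119, 120, 147, 186, 211, 216, 215, 215, 215, 215, 215, 215, 215, 215, 215] [217, 217, 217, 217, 217, 217, 218, 219, 194, 138, 113, 137, 153, 152, 160, 177, 187, 187, 187, 187, 187, 186, 186, 187]
100 [175, 175, 174, 174, 174, 174, 175, 168, 153, 141, 130, 117, 133, 180, 212, 217, 216, 215, 215, 215, 215, 215, 215, 215] [215, 212, 204, 199, 195, 188, 185, 168, 125, 111, 138, 152, 151, 154, 159, 161, 157, 144, 136, 134, 131, 129, 129, 130]
```

```bash
cat > pk2.py <<'E'
from h import *
c=load('w6'); yaw=np.radians(-15.95); v=np.array([np.cos(yaw),np.sin(yaw)]); n=np.array([-v[1],v[0]])
P=lambda u,w,z: onz(c,u,w,z)[:2]
l=P(263.6,60,.04)@n; r=P(336.6,60,.04)@n; l2=P(265.1,100,.04)@n; r2=P(335.7,100,.04)@n
print('floor l,r',l,r,'width',l-r,l2,r2,'mid',(l+r)/2,(l2+r2)/2,'deck mid',.31745)
x0=[P(u,w,.04)@v for u,w in((283,136.0),(299,135.45),(315,134.95))]; print('near floor x',x0)
nx=np.mean(x0)+.062; ny=(.31745+(l+r+l2+r2)/4)/2
nest=nx*v+ny*n; print('nest',nest)
# cross-check: shaker -x end corner of w6 (387,258)
print('endcorner->nest x', P(387,258.5,.054)@v - nx)
for f in('top','w2'):
    k=load(f); print(f,'nest px',proj(k,[*nest,.04]),'corners',[proj(k,[*(nest+a*v*.062+b*n*.032),.04]).round(1).tolist() for a in(1,-1) for b in(1,-1)])
s=monitor.read_state(); Rt=q2R(s['eef_rot']); t=np.array(s['tcp_pos'])
# block in tool frame from grasp: a = block x ; tool x=-block y, tool z=-n
Rg=q2R([-0.165,.738,-.638,.143]); tg=np.array([.5296,-.1454,.1025])
org=np.array([.53752558,-.14346659,.08349872]); nn=np.array([-.41811628,-.06139652,.9063]); a=np.array([.89669557,.13168526,.42260624]); a/=np.linalg.norm(a)
B=np.c_[a,np.cross(nn,a),nn]; u,_,w=np.linalg.svd(B); B=u@w
bo=Rg.T@(org-tg); RB=Rg.T@B
bw=t+Rt@bo; Bw=Rt@RB
print('block now',bw,Bw.round(3).tolist())
Gt=np.array([[v[0],n[0],0],[v[1],n[1],0],[0,0,1]])
print('rotvec',R.from_matrix(Gt@Bw.T).as_rotvec())
Rtn=Gt@RB.T; 
for z in(.04,.06,.10): print(z,'tcp target',(np.r_[nest,z]-Rtn@bo).round(4),'delta',(np.r_[nest,z]-Rtn@bo-t).round(4))
E
python3 pk2.py
```

```text
floor l,r 0.34826857683884854 0.2855127348462893 width 0.06275584199255924 0.348575128602181 0.28543304162068206 mid 0.3168906558425689 0.3170040851114315 deck mid 0.31745
near floor x [np.float64(0.5056797648424728), np.float64(0.5057236375494223), np.float64(0.5057215702239957)]
nest [0.6330183  0.14898179]
endcorner->nest x -0.18608887076886538
top nest px [231.83969176 211.31887206] corners [[228.4, 192.2], [245.7, 197.3], [217.8, 225.5], [235.3, 230.7]]
w2 nest px [ 61.17980629 120.33839711] corners [[57.7, 70.8], [102.1, 85.4], [19.2, 156.3], [64.8, 171.9]]
block now [0.54364945 0.19359672 0.20675763] [[0.95, 0.307, 0.06], [-0.305, 0.952, -0.034], [-0.068, 0.014, 0.998]]
rotvec [-0.03297964 -0.06077071  0.03324996]
0.04 tcp target [0.6335 0.1481 0.0607] delta [ 0.0882 -0.0439 -0.1667]
0.06 tcp target [0.6335 0.1481 0.0807] delta [ 0.0882 -0.0439 -0.1467]
0.1 tcp target [0.6335 0.1481 0.1207] delta [ 0.0882 -0.0439 -0.1067]
```

The estimates agree: deck width 170.1 mm, pocket about 63 mm wide, nest at (0.633, 0.149), consistent with the top view. I move above the pocket and level the block.

Call:
step_arm(
  targets=[
    {"travel": [0.022,-0.011,0],"rotation": [-0.008,-0.015,0.008]},
    {"travel": [0.022,-0.011,-0.01],"rotation": [-0.008,-0.015,0.008]},
    {"travel": [0.022,-0.011,-0.02],"rotation": [-0.008,-0.015,0.008]},
    {"travel": [0.022,-0.011,-0.02],"rotation": [-0.008,-0.015,0.008]},
    {"travel": [0,0,-0.02],"rotation": [0,0,0]},
    {"travel": [0,0,-0.02],"rotation": [0,0,0]},
    {"travel": [0,0,0],"rotation": [0,0,0]},
    {"travel": [0,0,0],"rotation": [0,0,0]},
  ],
)

```text
clock: 10.02
tcp_pos: [0.6363, 0.1381, 0.1365]
eef_rot: [0.003, -0.597, 0.802, -0.001]
ft_force: [0.6, -1.0, -3.8]
width: 0.0531
```

```bash
python3 pk2.py|tail -5;  python3 -c "
from h import *
print(monitor.read_state()['joints'].round(2))"
```

```text
block now [0.6358946  0.13907116 0.11587058] [[0.958, 0.286, -0.003], [-0.286, 0.958, -0.004], [0.002, 0.005, 1.0]]
rotvec [-0.00383059  0.00321441  0.01151639]
0.04 tcp target [0.6335 0.1481 0.0607] delta [-0.0028  0.01   -0.0759]
0.06 tcp target [0.6335 0.1481 0.0807] delta [-0.0028  0.01   -0.0559]
0.1 tcp target [0.6335 0.1481 0.1207] delta [-0.0028  0.01   -0.0159]
[-0.84  0.79  1.08  1.38 -0.7   1.37 -1.61]
```

Call:
step_arm(
  targets=[
    {"travel": [-0.0028,0.01,-0.015],"rotation": [-0.004,0.003,0.0115]},
    {"travel": [0,0,-0.015],"rotation": [0,0,0]},
    {"travel": [0,0,-0.015],"rotation": [0,0,0]},
    {"travel": [0,0,0],"rotation": [0,0,0]},
    {"travel": [0,0,0],"rotation": [0,0,0]},
  ],
)

```text
clock: 10.65
tcp_pos: [0.6333, 0.1504, 0.0892]
eef_rot: [0.002, -0.603, 0.798, -0.002]
ft_force: [-0.4, 0.3, -3.0]
width: 0.053
```

```bash
python3 pk2.py|tail -5;  python3 - <<'E'
from h import *
shot('wrist','w7')
E
```

```text
block now [0.63292295 0.15132167 0.06859461] [[0.962, 0.272, -0.001], [-0.272, 0.962, -0.001], [0.001, 0.001, 1.0]]
rotvec [-0.00064256  0.00129602 -0.00339136]
0.04 tcp target [0.6335 0.1481 0.0607] delta [ 0.0001 -0.0023 -0.0286]
0.06 tcp target [0.6335 0.1481 0.0807] delta [ 0.0001 -0.0023 -0.0086]
0.1 tcp target [0.6335 0.1481 0.1207] delta [ 0.0001 -0.0023  0.0314]
```

View pics/w7.png

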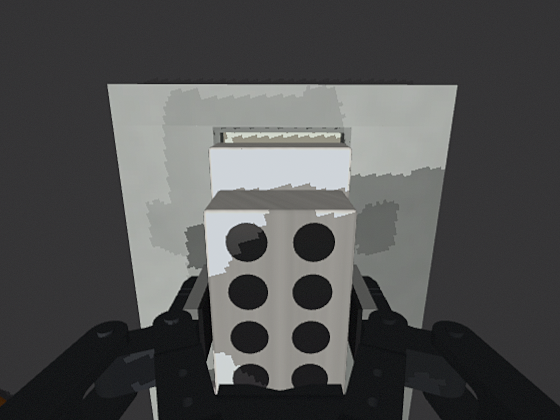

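The foot's far edge is at row 146 (columns 208-351), the pocket mouth's far edge at row 127 (213-351), and the deck's far corners at (108,85) and (457,85). I'll check the relative offset from this view.

```bash
cat > pk3.py <<'E'
from h import *
c=load('w7'); yaw=np.radians(-15.95); v=np.array([np.cos(yaw),np.sin(yaw)]); n=np.array([-v[1],v[0]])
g=cv2.imread('pics/w7.png',0).astype(int)
for col in(250,280,310): print(col,g[122:150,col].tolist())
for r in(130,134,138): print(r,g[r,206:230].tolist(),g[r,335:357].tolist())
for r in(150,165): print(r,g[r,203:215].tolist(),g[r,345:358].tolist())
f=lambda u,w,z:(onz(c,u,w,z)[:2]@v,onz(c,u,w,z)[:2]@n)
zf=.0686+.02
print('foot far corners',f(208.5,146.5,zf),f(351,146.5,zf))
print('mouth far',f(213.5,127,.054),f(351,127,.054)); print('deck far',f(108,85,.054),f(457,85,.054))
E
python3 pk3.py
```

```text
250 [156, 157, 157, 161, 157, 116, 78, 115, 131, 123, 173, 208, 213, 218, 186, 138, 144, 145, 145, 148, 130, 101, 99, 102, 91, 150, 192, 208]
280 [156, 157, 157, 161, 164, 123, 109, 137, 133, 126, 175, 210, 219, 186, 138, 143, 145, 144, 145, 148, 129, 102, 98, 101, 93, 156, 200, 211]
310 [158, 158, 157, 160, 164, 123, 113, 139, 134, 127, 175, 208, 212, 213, 212, 178, 139, 144, 146, 148, 130, 103, 100, 101, 92, 154, 198, 210]
130 [167, 167, 167, 167, 167, 171, 161, 115, 119, 127, 128, 128, 129, 129, 131, 132, 132, 131, 130, 129, 129, 128, 128, 127] [136, 136, 135, 133, 134, 134, 135, 134, 133, 147, 150, 149, 149, 150, 150, 148, 168, 181, 182, 181, 180, 180]
134 [167, 168, 167, 167, 168, 169, 171, 124, 79, 121, 129, 129, 134, 123, 70, 48, 41, 118, 145, 141, 176, 210, 212, 210] [209, 214, 213, 214, 223, 178, 86, 49, 44, 110, 145, 148, 148, 148, 150, 147, 170, 181, 180, 179, 180, 180]
138 [167, 167, 167, 168, 167, 169, 174, 135, 121, 126, 127, 130, 132, 143, 80, 48, 48, 92, 141, 141, 131, 177, 207, 210] [141, 182, 151, 137, 148, 97, 51, 47, 46, 131, 142, 147, 148, 148, 148, 146, 176, 182, 179, 178, 178, 178]
150 [165, 166, 165, 166, 168, 138, 190, 212, 213, 212, 211, 211] [211, 211, 211, 213, 212, 204, 160, 173, 179, 178, 178, 178, 178]
165 [166, 165, 165, 165, 165, 165, 149, 195, 212, 212, 210, 210] [210, 210, 210, 212, 207, 178, 177, 181, 180, 180, 181, 180, 180]
foot far corners (np.float64(0.6266796770668063), np.float64(0.3481566005221837)) (np.float64(0.6268497609324641), np.float64(0.28953289311455227))
mouth far (np.float64(0.6322868915365927), np.float64(0.35214698186310367)) (np.float64(0.6324860281938782), np.float64(0.283084400116462))
deck far (np.float64(0.6519638105435326), np.float64(0.4022407283380781)) (np.float64(0.6524457056874751), np.float64(0.23297030241127023))
```

Both estimates agree to about 1 mm: the block needs roughly -1.7 mm in y. I correct that and go down to the mouth.

Call:
step_arm(
  targets=[
    {"travel": [0,-0.0017,-0.003],"rotation": [0,0.001,-0.003]},
    {"travel": [0,0,-0.003],"rotation": [0,0,0]},
    {"travel": [0,0,-0.003],"rotation": [0,0,0]},
    {"travel": [0,0,0],"rotation": [0,0,0]},
    {"travel": [0,0,0],"rotation": [0,0,0]},
  ],
)

```text
clock: 11.32
tcp_pos: [0.634, 0.1481, 0.0808]
eef_rot: [0.002, -0.602, 0.799, -0.002]
ft_force: [-0.4, 0.8, -3.1]
width: 0.0529
```

```bash
python3 pk2.py|tail -5
```

```text
block now [0.63365508 0.14907747 0.06016178] [[0.961, 0.275, -0.002], [-0.275, 0.961, -0.001], [0.002, 0.002, 1.0]]
rotvec [-0.00102042  0.00200782  0.00040914]
0.04 tcp target [0.6335 0.1481 0.0607] delta [-0.0006 -0.0001 -0.0202]
0.06 tcp target [0.6335 0.1481 0.0807] delta [-0.0006 -0.0001 -0.0002]
0.1 tcp target [0.6335 0.1481 0.1207] delta [-0.0006 -0.0001  0.0398]
```

Call:
step_arm(
  targets=[
    {"travel": [-0.0004,0.0002,-0.003],"rotation": [-0.001,0.002,0]},
    {"travel": [0,0,-0.003],"rotation": [0,0,0]},
    {"travel": [0,0,-0.003],"rotation": [0,0,0]},
    {"travel": [0,0,-0.003],"rotation": [0,0,0]},
    {"travel": [0,0,0],"rotation": [0,0,0]},
  ],
)

```text
clock: 11.95
tcp_pos: [0.6335, 0.1485, 0.0678]
eef_rot: [0.001, -0.602, 0.799, -0.002]
ft_force: [0.1, 0.2, -3.9]
width: 0.0534
```

```bash
python3 pk2.py|tail -5
```

```text
block now [0.63305509 0.14944651 0.04712456] [[0.961, 0.275, 0.0], [-0.275, 0.961, -0.0], [-0.0, -0.0, 1.0]]
rotvec [-8.94924050e-07 -4.60144413e-04  1.17590698e-04]
0.04 tcp target [0.6335 0.1481 0.0607] delta [-0.     -0.0005 -0.0071]
0.06 tcp target [0.6335 0.1481 0.0807] delta [-0.     -0.0005  0.0129]
0.1 tcp target [0.6335 0.1481 0.1207] delta [-0.     -0.0005  0.0529]
```

It's in the pocket with no contact force. Now down to the floor.

Call:
step_arm(
  targets=[
    {"travel": [0,0,-0.002],"rotation": [0,0,0]},
    {"travel": [0,0,-0.002],"rotation": [0,0,0]},
    {"travel": [0,0,-0.002],"rotation": [0,0,0]},
    {"travel": [0,0,0],"rotation": [0,0,0]},
  ],
)

```text
clock: 12.45
tcp_pos: [0.6336, 0.1485, 0.0615]
eef_rot: [0.001, -0.602, 0.799, -0.002]
ft_force: [0.5, -0.5, -4.6]
width: 0.0532
```

Call:
step_arm(
  targets=[
    {"travel": [0,0,-0.001],"rotation": [0,0,0]},
    {"travel": [0,0,0],"rotation": [0,0,0]},
  ],
)

```text
clock: 12.7
tcp_pos: [0.634, 0.1485, 0.0611]
eef_rot: [0.001, -0.602, 0.799, -0.002]
ft_force: [0.3, -0.5, -5.6]
width: 0.0528
```

Call:
step_arm(
  targets=[
    {"travel": [0,0,-0.001],"rotation": [0,0,0]},
    {"travel": [0,0,-0.001],"rotation": [0,0,0]},
    {"travel": [0,0,0],"rotation": [0,0,0]},
  ],
)

```text
clock: 13.08
tcp_pos: [0.634, 0.1484, 0.061]
eef_rot: [0.002, -0.602, 0.799, -0.002]
ft_force: [-0.5, -0.0, -2.5]
width: 0.0529
```

Call:
step_arm(
  targets=[
    {"travel": [0,0,-0.003],"rotation": [0,0,0]},
    {"travel": [0,0,-0.003],"rotation": [0,0,0]},
  ],
)

```text
clock: 13.32
tcp_pos: [0.634, 0.1485, 0.0609]
eef_rot: [0.002, -0.602, 0.798, -0.001]
ft_force: [-6.9, 1.3, 14.3]
width: 0.053
```

Contact at 14 N with TCP 60.9 mm against 60.7 mm expected, so the block is on the floor. Release.

Call:
step_arm(
  targets=[
    {"travel": [0,0,0],"rotation": [0,0,0]},
  ],
)

```text
clock: 13.45
tcp_pos: [0.6344, 0.1484, 0.0612]
eef_rot: [0.003, -0.602, 0.798, -0.001]
ft_force: [0.1, 0.4, -3.3]
width: 0.0532
```

Call:
step_arm(
  targets=[
    {"travel": [0,0,0],"rotation": [0,0,0]},
    {"travel": [0,0,0],"rotation": [0,0,0]},
    {"travel": [0,0,0],"rotation": [0,0,0]},
    {"travel": [0,0,0],"rotation": [0,0,0]},
  ],
  grip=0.085,
)

```text
clock: 13.95
tcp_pos: [0.636, 0.1481, 0.061]
eef_rot: [0.004, -0.602, 0.798, -0.003]
ft_force: [0.1, -0.3, 0.5]
width: 0.0848
```

Call:
step_arm(
  targets=[
    {"travel": [0,0,0.01],"rotation": [0,0,0]},
    {"travel": [0,0,0.02],"rotation": [0,0,0]},
    {"travel": [0,0,0.03],"rotation": [0,0,0]},
    {"travel": [-0.02,0.006,0.03],"rotation": [0,0,0]},
    {"travel": [-0.035,0.01,0.03],"rotation": [0,0,0]},
    {"travel": [-0.035,0.01,0.025],"rotation": [0,0,0]},
    {"travel": [0,0,0],"rotation": [0,0,0]},
    {"travel": [0,0,0],"rotation": [0,0,0]},
  ],
)

```text
clock: 14.95
tcp_pos: [0.5468, 0.1727, 0.2199]
eef_rot: [0.009, -0.601, 0.799, -0.005]
ft_force: [0.5, -0.3, 0.1]
width: 0.0851
```

```bash
python3 - <<'E'
from h import *
s=monitor.read_state();print(s['clock'],s['tcp_pos'],s['joints'].round(2),s['ft_force'],s['width'])
i,K,M,o=shot('wrist','w8'); print(o)
E
```

```text
14.95 [0.54680461 0.1726749  0.21991233] [-1.11  0.58  1.22  1.51 -0.56  1.41 -1.72] [ 0.50899756 -0.32395631  0.10221232] 0.08514554679358183
[0.61765989 0.15092676 0.36358767]
```

View pics/w8.png

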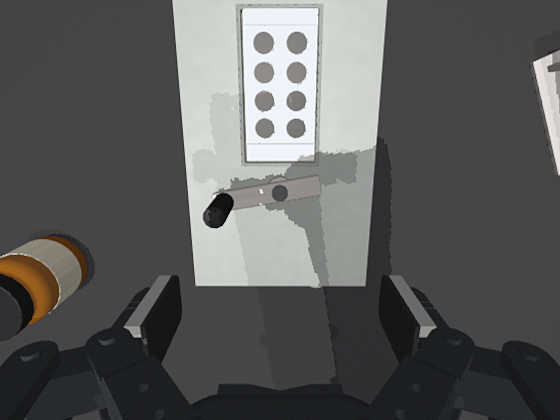

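The block sits in the pocket, square. The knob top is at (214,216), the pivot at (280,192), and the latch is slightly past 0. Next I verify the block and locate the knob.

```bash
cat > kn.py <<'E'
from h import *
c=load('w8'); g=cv2.imread('pics/w8.png',0)
m=np.zeros_like(g); m[25:145,245:320]=g[25:145,245:320]<140
n_,_,st,ce=cv2.connectedComponentsWithStats(m); P=np.array([ce[i] for i in range(1,n_) if 200<st[i,4]<700]); 
yaw=np.radians(-15.95); v=np.array([np.cos(yaw),np.sin(yaw)]); n=np.array([-v[1],v[0]])
nest=np.array([.6330,.1490])
Q=np.array([onz(c,*p,.09)[:2] for p in P]); d=Q.mean(0)-nest
a=np.linalg.svd(Q-Q.mean(0))[2][0]; print(len(P),'block err v,n',d@v,d@n,'yaw',np.degrees(np.arctan(a[1]/a[0])),'span',np.ptp(Q@v),np.ptp(Q@n))
piv=nest-.085*v
k=onz(c,214,216,.1175)[:2]; r=k-piv; ang=np.arctan2(r@-v,r@n)
print('piv',piv,'knob',k,'r',np.linalg.norm(r),'angle',ang,'pivot seen',onz(c,280,192.5,.072))
kf=piv-.05*v; print('latched knob',kf)
for q in np.linspace(ang,1.57,5): print(round(q,2),(piv+.05*(np.cos(q)*n-np.sin(q)*v)).round(4))
E
python3 kn.py
```

```text
7 block err v,n -0.001005952985466331 -0.0018373741797605109 yaw -18.686688212486604 span 0.06010371994335639 0.024219183047940518
piv [0.55127234 0.17235786] knob [0.55777691 0.22178666] r 0.049854944345250736 angle 0.147537115529761 pivot seen [0.55118287 0.17259401 0.072     ]
latched knob [0.50319725 0.18609778]
0.15 [0.5578 0.2219]
0.5 [0.5401 0.2211]
0.86 [0.5239 0.2142]
1.21 [0.511 0.202]
1.57 [0.5032 0.1861]
```

Hole spans of 60.1 x 24.2 mm at z=90 mm confirm the block is home at height. One hole was missed, which biases the lateral figure. The knob is at (0.5578, 0.2219), radius 49.9 mm, angle 0.148. I go over the knob with the fingers partly closed.

Call:
step_arm(
  targets=[
    {"travel": [0.0055,0.0245,-0.02],"rotation": [-0.008,-0.006,0]},
    {"travel": [0.0055,0.0245,-0.02],"rotation": [-0.008,-0.006,0]},
    {"travel": [0,0,-0.02],"rotation": [0,0,0]},
    {"travel": [0,0,0],"rotation": [0,0,0]},
    {"travel": [0,0,0],"rotation": [0,0,0]},
  ],
  grip=0.05,
  squeeze=30,
)

```text
clock: 15.62
tcp_pos: [0.5618, 0.2181, 0.1566]
eef_rot: [0.008, -0.598, 0.801, -0.017]
ft_force: [-0.0, -0.2, 0.3]
width: 0.0501
```

```bash
python3 - <<'E'
from h import *
s=monitor.read_state();print(s['tcp_pos'],q2R(s['eef_rot']).round(3).tolist(),s['joints'].round(2),s['width'])
print(np.array([.5578,.2219,.088])-s['tcp_pos'])
E
```

```text
[0.56177111 0.21810459 0.15657478] [[-0.285, -0.958, 0.033], [-0.959, 0.284, -0.018], [0.008, -0.036, -0.999]] [-1.12  0.69  1.16  1.53 -0.63  1.31 -1.76] 0.05006557923389078
[-0.00397111  0.00379541 -0.06857478]
```

Call:
step_arm(
  targets=[
    {"travel": [-0.004,0.0038,-0.012],"rotation": [0.018,0.033,0]},
    {"travel": [0,0,-0.012],"rotation": [0,0,0]},
    {"travel": [0,0,0],"rotation": [0,0,0]},
  ],
)

```text
clock: 16.0
tcp_pos: [0.5586, 0.2209, 0.1323]
eef_rot: [0.0, -0.597, 0.802, 0.001]
ft_force: [0.0, -0.1, -0.0]
width: 0.0502
```

```bash
python3 - <<'E'
from h import *
s=monitor.read_state();print(s['tcp_pos'],q2R(s['eef_rot']).round(3).tolist(),s['width'])
print(np.array([.5578,.2219,.088])-s['tcp_pos'])
E
```

```text
[0.55861938 0.22088381 0.13225908] [[-0.287, -0.958, -0.001], [-0.958, 0.287, 0.002], [-0.002, 0.001, -1.0]] 0.05017437385652306
[-0.00081938  0.00101619 -0.04425908]
```

Call:
step_arm(
  targets=[
    {"travel": [-0.0008,0.001,-0.011],"rotation": [0,0,0]},
    {"travel": [0,0,-0.011],"rotation": [0,0,0]},
    {"travel": [0,0,-0.011],"rotation": [0,0,0]},
    {"travel": [0,0,-0.01],"rotation": [0,0,0]},
    {"travel": [0,0,0],"rotation": [0,0,0]},
  ],
)

```text
clock: 16.62
tcp_pos: [0.5572, 0.2222, 0.0859]
eef_rot: [-0.0, -0.597, 0.802, 0.001]
ft_force: [-0.8, -0.3, 0.1]
width: 0.05
```

Call:
step_arm(
  targets=[
    {"travel": [0,0,0],"rotation": [0,0,0]},
    {"travel": [0,0,0],"rotation": [0,0,0]},
    {"travel": [0,0,0],"rotation": [0,0,0]},
    {"travel": [0,0,0],"rotation": [0,0,0]},
  ],
  grip=0.008,
  squeeze=30,
)

```text
clock: 17.12
tcp_pos: [0.5576, 0.2224, 0.0864]
eef_rot: [0.001, -0.597, 0.802, 0.001]
ft_force: [0.1, 0.3, -1.7]
width: 0.0166
```

Gripped the knob. Now I follow the arc, turning the tool with it.

Call:
step_arm(
  targets=[
    {"travel": [-0.0044,0.0003,0],"rotation": [0,0,0.089]},
    {"travel": [-0.0044,0,0],"rotation": [0,0,0.089]},
    {"travel": [-0.0044,-0.0004,0],"rotation": [0,0,0.089]},
    {"travel": [-0.0044,-0.0007,0],"rotation": [0,0,0.089]},
  ],
)

```text
clock: 17.62
tcp_pos: [0.5396, 0.2209, 0.0864]
eef_rot: [0.0, 0.733, -0.68, -0.001]
ft_force: [1.3, -0.6, -2.2]
width: 0.017
```

Call:
step_arm(
  targets=[
    {"travel": [-0.0042,-0.0013,0],"rotation": [0,0,0.089]},
    {"travel": [-0.0041,-0.0015,0],"rotation": [0,0,0.089]},
    {"travel": [-0.004,-0.0019,0],"rotation": [0,0,0.089]},
    {"travel": [-0.0037,-0.0023,0],"rotation": [0,0,0.089]},
  ],
)

```text
clock: 18.12
tcp_pos: [0.5231, 0.2129, 0.0864]
eef_rot: [0.0, 0.845, -0.535, -0.0]
ft_force: [-0.3, -0.8, -1.6]
width: 0.0169
```

Call:
step_arm(
  targets=[
    {"travel": [-0.0035,-0.0026,0],"rotation": [0,0,0.089]},
    {"travel": [-0.0034,-0.0029,0],"rotation": [0,0,0.089]},
    {"travel": [-0.0031,-0.0032,0],"rotation": [0,0,0.089]},
    {"travel": [-0.0028,-0.0035,0],"rotation": [0,0,0.089]},
  ],
)

```text
clock: 18.62
tcp_pos: [0.5106, 0.1996, 0.0864]
eef_rot: [-0.0, 0.928, -0.372, 0.001]
ft_force: [1.5, 0.3, -3.2]
width: 0.0169
```

Call:
step_arm(
  targets=[
    {"travel": [-0.0023,-0.0031,0],"rotation": [0,0,0.08]},
    {"travel": [-0.002,-0.0034,0],"rotation": [0,0,0.08]},
    {"travel": [-0.0017,-0.0035,0],"rotation": [0,0,0.08]},
    {"travel": [-0.0014,-0.0035,0],"rotation": [0,0,0.08]},
    {"travel": [0,0,0],"rotation": [0,0,0]},
  ],
)

```text
clock: 19.25
tcp_pos: [0.5045, 0.1859, 0.0864]
eef_rot: [-0.002, 0.976, -0.216, 0.002]
ft_force: [0.3, -0.2, -2.1]
width: 0.0173
```

Call:
step_arm(
  targets=[
    {"travel": [-0.0005,-0.002,0],"rotation": [0,0,0.01]},
    {"travel": [-0.0005,-0.002,0],"rotation": [0,0,0.01]},
  ],
)

```text
clock: 19.5
tcp_pos: [0.5045, 0.1857, 0.0864]
eef_rot: [-0.005, 0.979, -0.206, 0.003]
ft_force: [2.9, 4.7, -5.4]
width: 0.0172
```

The angle computes to about 1.57 and there is a reaction force. One firmer push to confirm the stop.

Call:
step_arm(
  targets=[
    {"travel": [-0.001,-0.004,0],"rotation": [0,0,0]},
    {"travel": [-0.001,-0.004,0],"rotation": [0,0,0]},
  ],
)

```text
clock: 19.75
tcp_pos: [0.5045, 0.1857, 0.0865]
eef_rot: [-0.01, 0.979, -0.204, 0.005]
ft_force: [4.9, 7.9, -6.5]
width: 0.0175
```

Call:
step_arm(
  targets=[
    {"travel": [0,0,0],"rotation": [0,0,0]},
  ],
)

```text
clock: 19.88
tcp_pos: [0.5046, 0.186, 0.0864]
eef_rot: [-0.01, 0.979, -0.204, 0.005]
ft_force: [1.5, -0.7, -1.4]
width: 0.017
```

Call:
step_arm(
  targets=[
    {"travel": [0,0,0],"rotation": [0,0,0]},
    {"travel": [0,0,0],"rotation": [0,0,0]},
    {"travel": [0,0,0],"rotation": [0,0,0]},
  ],
  grip=0.05,
)

```text
clock: 20.25
tcp_pos: [0.5047, 0.1838, 0.0872]
eef_rot: [-0.009, 0.979, -0.205, 0.005]
ft_force: [-0.3, 0.1, -0.6]
width: 0.0499
```

Call:
step_arm(
  targets=[
    {"travel": [0,0,0.01],"rotation": [0,0,0]},
    {"travel": [0,0,0.02],"rotation": [0,0,0]},
    {"travel": [0,0,0.03],"rotation": [0,0,0]},
    {"travel": [0,0,0.04],"rotation": [0,0,0]},
    {"travel": [-0.03,0,0.04],"rotation": [0,0,0]},
    {"travel": [-0.03,0,0.03],"rotation": [0,0,0]},
    {"travel": [0,0,0],"rotation": [0,0,0]},
    {"travel": [0,0,0],"rotation": [0,0,0]},
  ],
)

```text
clock: 21.25
tcp_pos: [0.4443, 0.1814, 0.2664]
eef_rot: [-0.01, 0.978, -0.207, 0.007]
ft_force: [0.2, 0.3, -0.5]
width: 0.0501
```

```bash
python3 - <<'E'
from h import *
s=monitor.read_state();print(s['clock'],s['tcp_pos'],s['ft_force'],s['joints'].round(2))
a=shot('wrist','w9')[0]; b=shot('side','s9')[0]; t=shot('top','t9')[0]
b=cv2.resize(b[60:320,150:350],(400,520)); t=cv2.resize(t[130:290,120:440],None,fx=1.2,fy=1.2)
a=cv2.resize(a,(400,300)); 
o=np.zeros((520,800,3),np.uint8); o[:300,:400]=a; o[:,400:]=b; o[310:310+t.shape[0],:t.shape[1]]=t
cv2.imwrite('pics/f9.png',cv2.cvtColor(o,cv2.COLOR_RGB2BGR))
E
```

```text
21.25 [0.44430263 0.18139132 0.26643736] [ 0.16117201  0.31323917 -0.53085002] [-1.2   0.17  0.91  1.67 -0.15  1.34 -0.68]
```

View pics/f9.png

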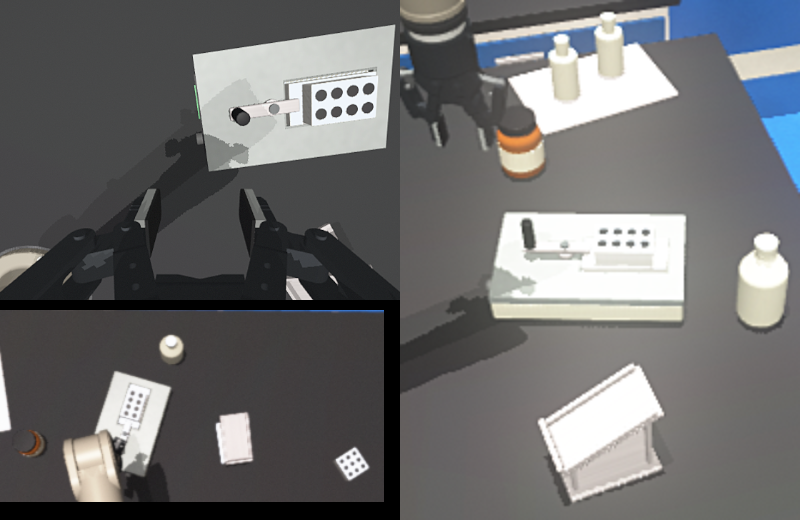

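The latch lies along the shaker's axis with its tongue over the foot. The block is seated, the rack is empty, and the bystanders look undisturbed. One last numeric check, then I hand in.

```bash
python3 - <<'E'
from h import *
c=load('w9'); g=cv2.imread('pics/w9.png',0)
def blobs(x0,x1,y0,y1,th,lo,hi):
    m=np.zeros_like(g); m[y0:y1,x0:x1]=g[y0:y1,x0:x1]<th
    n,_,st,ce=cv2.connectedComponentsWithStats(m); return np.array([ce[i] for i in range(1,n) if lo<st[i,4]<hi])
yaw=np.radians(-15.95); v=np.array([np.cos(yaw),np.sin(yaw)]); n=np.array([-v[1],v[0]]); nest=np.array([.6330,.1490])
P=blobs(435,532,110,172,120,60,400); Q=np.array([onz(c,*p,.09)[:2] for p in P]); d=Q.mean(0)-nest
a=np.linalg.svd(Q-Q.mean(0))[2][0]
print(len(P),'block err mm',d@v*1e3,d@n*1e3,'yaw',np.degrees(np.arctan(a[1]/a[0])),np.ptp(Q@v),np.ptp(Q@n))
k=onz(c,338,164,.1175)[:2]; r=k-(nest-.085*v); print('latch',np.arctan2(-r@v,r@n),np.linalg.norm(r))
A=cv2.imread('pics/top.png',0).astype(int);B=cv2.imread('pics/t9.png',0).astype(int)
for nm,(u,w) in dict(bottle=(263,162),jar=(147,240),spare=(413,258)).items(): print(nm,np.abs(A-B)[w-16:w+16,u-16:u+16].mean())
E
```

```text
8 block err mm 0.4833016348611469 0.018800131324171673 yaw -15.984740234340563 0.06011983580781788 0.0240592120022472
latch 1.5155202095661469 0.05201568382478847
bottle 5.462890625
jar 4.4453125
spare 5.1865234375
```

Block error is 0.5 mm with the yaw matching. The latch figure came from an eyeballed pixel, so I'll refine it with one crop.

```bash
python3 - <<'E'
from h import *
im=cv2.imread('pics/w9.png'); c=load('w9')
yaw=np.radians(-15.95); v=np.array([np.cos(yaw),np.sin(yaw)]); n=np.array([-v[1],v[0]]); piv=np.array([.6330,.1490])-.085*v
s=5; o=cv2.resize(im[125:195,300:450],None,fx=s,fy=s,interpolation=cv2.INTER_CUBIC)
for q,col in((1.57,(0,0,255)),(1.50,(255,0,0))):
    d=np.cos(q)*n-np.sin(q)*v
    p=[proj(c,[*(piv+.05*d+.009*np.array([np.cos(t),np.sin(t)])),.1175]) for t in np.linspace(0,6.3,40)]
    for off in(-.009,.009):
        m=np.array([-d[1],d[0]])*off
        L=[proj(c,[*(piv+k*d+m),.0715]) for k in(-.036,.03)]
        cv2.line(o,*[tuple(int(x) for x in (l-[300,125])*s) for l in L],col,1)
    cv2.polylines(o,[((np.array(p)-[300,125])*s).astype(int)],True,col,1)
cv2.imwrite('pics/k9.png',o)
E
```

```text
(no output)
```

View pics/k9.png

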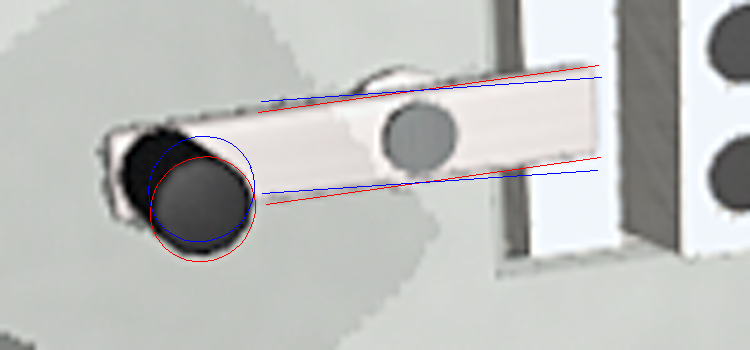

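The drawn 1.57 outline fits the knob and arm to about 1 mm. Together with the immovable stop under a 9 N push, the latch is home. Handing in.

```bash
python3 -c "
from plant import manip
print(manip.hand_in())"
```

```text
the job is handed in; nothing more can be done
None
```

The long block is seated in the shaker's pocket, the latch is swung round to its stop over the block's foot, and the job is handed in at about 21 s of the 59 s allowed.

- **Block:** I gripped it square to the rack bed, lifted it out along the bed normal, levelled it and lowered it until it pressed the pocket floor at about 14 N. The last view put it 0.5 mm from the pocket centre, with its yaw within 0.1° of the shaker's and its top at the expected height. An earlier view gave about 2 mm sideways and a yaw of -18.7° against the shaker's -16°, but one hole was missed there.
- **Latch:** I gripped the knob and followed its arc until it would not move under a push of about 9 N, where the measured tool position gave 1.57 rad. I then let go and backed off.
- **Disagreement on the latch angle:** the final picture gave 1.52 rad from a roughly picked pixel. Against the drawn outline it looks like about 1.55, which is within the camera's accuracy.
- **Bystanders:** the bottle, jar and small block look unmoved. The before-and-after picture difference at their places was only 4–5 grey levels, though I did not measure how much of that is noise. The gripper ended clear of everything.

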